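# Tap the lid's proud fittings home before closing the case

## Task

Three fittings on the open case lid have shaken up out of their holders and would foul the case. With the fingertips, press each one straight down until it is fully home, lightly and in this order: the larger gel frame in the clip bar, then the smaller gel frame, then the steel yoke bolt in its wooden block. Do not pull any of them up, and do not shift the other things lying on the lid.

Things in the scene. Friction and masses are not known exactly. Their poses are not given: they have to be found in the camera images.
- large_frame (a joint): how far (m) the larger gel frame stands above its home position: 0 fully home, about 0.010 to 0.018 at the start, 0.030 the upper stop. It slides straight up and down with a drag of about 3 N, stays where it is left, and when home rests on a thin rubber cushion that yields about 1 mm for every 3 N of further push and springs back
- large_frame_top (a point): centre of the top face of the larger gel frame's press tab, z up. The frame is an upright dark steel rectangle 125 mm wide, 115 mm high and 6 mm thick with a clear sheet in it; the tab in the middle of its top edge is 44 mm long (along the frame's width, this point's y) and 14 mm thick (x). When home the tab's top is 131 mm above the clip bar's underside
- small_frame (a joint): the same for the smaller gel frame: m above home, about 0.010 to 0.018 at the start, same drag and stop
- small_frame_top (a point): centre of the top face of the smaller gel frame's press tab (44 mm along y, 14 mm along x), z up. The frame is like the other but 90 mm wide and 85 mm high. When home the tab's top is 101 mm above the clip bar's underside
- bolt (a joint): the same for the yoke bolt: m above home (home: washer resting on the 4 mm rubber ring on the block; head top then 78 mm above the block's underside), about 0.010 to 0.018 at the start, same drag and stop
- bolt_top (a point): centre of the top of the yoke bolt's hexagonal steel head, z up; head 27 mm across, 10 mm high over a 33 mm washer, 12 mm shank going down into the block
- bolt_block: fixed wooden block 50 x 50 x 60 mm holding the bolt upright; origin at the centre of its underside, z up
- clip_bar: fixed steel spring clip bar 320 mm long (along y), 40 mm deep (x), 36 mm high to the leaf tops, holding the two upright gel frames side by side, 85 mm either side of its middle, either one at either end; origin at the centre of its underside
- lid: fixed laminate-clad case lid lying on the table, panel 340 mm (x) by 680 mm (y), 20 mm thick, with a 30 mm high aluminium edge; origin at the centre of its underside
- bracket: loose red L-shaped safety bracket 40 x 75 mm, 45 mm high, to be left alone; origin at the centre of its underside
- filter: loose pale blue glass filter disc 76 mm across, 6 mm thick, lying flat, to be left alone; origin at the centre of its underside
- lamp_holder: loose white porcelain lamp holder, round, foot 60 mm across, 45 mm high, to be left alone; origin at the centre of its underside

How it is judged (in metres and radians):
On the way, in this order (a step that is already met when the one before it is completed fails the run):
1. the larger gel frame is pressed home (within 3 mm) (value of joint large_frame below 0.003 m), for 0.1 s.
2. then the smaller gel frame is pressed home (within 3 mm) (value of joint small_frame below 0.003 m), for 0.1 s.
3. then the yoke bolt is pressed home (within 3 mm) (value of joint bolt below 0.003 m), for 0.1 s.
At the end, for the whole second after the job is handed in: Both gel frames and the yoke bolt are within 3 mm of fully home, and the bracket, the glass filter and the lamp holder are within 12 mm of where they started (value of joint each of large_frame, small_frame, bolt below 0.003 m and distance of each of bracket, filter, lamp_holder from where it was at the start of the episode below 0.012 m); the robot touches nothing.
It fails at once if a fitting is pressed hard, with more than 30 N (contact force between any of the fingers, the arm and large_frame above 30 N or contact force between any of the fingers, the arm and small_frame above 30 N or contact force between any of the fingers, the arm and bolt above 30 N).
It fails at once if a fitting is pulled up (more than 23 mm above home) (value of joint any of large_frame, small_frame, bolt above 0.023 m).
It fails at once if the bracket, the glass filter or the lamp holder is shifted by more than 12 mm or knocked over (distance of any of bracket, filter, lamp_holder from where it was at the start of the episode above 0.012 m or angle between any of bracket, filter, lamp_holder's own z axis and vertical above 0.4 rad).
It also fails if it takes over 58 s, if anything falls off the work surface, if the arm or the gripper's body presses on something with over 40 N, if the wrist force passes 120 N, or if a joint passes its speed limit or range.

## Robot

A 6-joint arm with a two-finger parallel gripper is mounted at the origin on the work surface. World frame = base frame: x ahead of the robot, y to its left, z up, the work surface at z = 0. Lengths are in mm, angles in rad, forces in N, time in s.
With the tool pointing down it reaches from about 275 to 1000 mm from the base axis. Payload 8.4 kg.
Tool frame: the origin (TCP) lies where the fingers leave the gripper's body, on its centre line; the fingertips stand r.nose_length ahead of it and the grasp point (between the pads) lies 54 mm ahead of it (r.nose_length is the distance from the TCP to the fingertips, in mm); z points along the fingers, y is the line along which they close (so a half turn about z gives the same grasp; the last joint's range is limited). The gripper opens to 85 mm and grips with 20 to 120 N. Pads are 22 mm wide; open, the fingers measure 114 mm over their backs; the gripper's body (76 mm by 85 mm) begins 54 mm behind the grasp point. The pads swing forward as they close: fully open they stand 13 mm farther back than shut.
Start: joints at [-1.314, 0.353, 1.633, -0, 1.155, -0.002], TCP at [159.949, -604.189, 303.881] pointing down, gripper open.
Joint ranges: [-2.63, 2.63], [-0.92, 2.1], [0.06, 2.66], [-1.3, 4.44], [0, 2.69], [-3.02, 3.02]. Speed limits (rad/s): [2.22, 2.22, 2.79, 3.14, 3.14, 3.14].

## Interface

Orientations are given as a rotation vector (axis times angle).
In Python, from station import r, optics, job gives the robot as it stands (r), with the cameras (optics) and the job (job).
- The arm moves only by the tool steer_hand, called after "Request:" by a JSON object that holds its "name" and its "arguments", one argument or row to a line. Schema: {"type":"object","properties":{"increments":{"type":"array","items":{"type":"object","properties":{"d":{"type":"array","items":{"type":"number"},"minItems":3,"maxItems":3},"spin":{"type":"number"}},"additionalProperties":false},"minItems":1,"maxItems":20},"finger_gap":{"type":"number"},"only":{"type":"string"},"quiet":{"type":"boolean"},"lines":{"type":"string"}},"required":["increments"],"additionalProperties":false}. increments is a list of rows, 1 to 20 of them, each an object with the fields d (a list: dx, dy, dz in shares of the most that a row can go, 1 being 50 mm), spin (a turn about the tool's z in a scale on which 1.0 is 4 rad); a field left out counts as zero; each row shifts and turns the commanded pose from where the row before left it, along the tool's axes as they then stand; what a row does not reach is not made up. A row lasts 1/10 s, in which the tool goes at most 50 mm and 0.15 rad, less where a joint would pass 70% of its speed; a pose out of reach is approached as far as the arm can. finger_gap is the finger opening in mm, set as the call begins (left out keeps the last). The fingers move at their own pace and stop on an object; the grip force is fixed at half the most. Time passes only in rows, so rows that do not move let the fingers close. The tool returns the time, the measured TCP pose, the force, the opening and the grip force at its end. only (a regular expression) keeps the lines of the reply that match it, lines (a string "A,B") keeps lines A to B, and quiet returns only ok. No shift or turn number may pass 1 either way. Input that does not fit is refused with a message, and nothing moves.
- r.observe(): the state, without advancing time (a new reading comes with each control period).
- optics.get_image(name): name is "side" or "top"; returns the picture (400x640x3 uint8, red, green, blue); there is no depth.
- optics.calibration(name): a dict with "fx", "fy", "cx", "cy" (pixels), "k1" (the pictures are not rectified: a ray, as slopes to the right and down, at radius r is drawn at 1 + k1 r^2 times it, then the intrinsics apply), "R" (3x3) and "t" (3): a world point X has camera coordinates R X + t. Camera axes: x right, y down, z forward; pixel columns grow to the right and rows downward; lengths in mm; the calibration is good to about 2 mm. A picture is of the moment at which its call begins. calibration takes no time and is no camera call.
- job.job_done(): hands the job in; it is judged then, once.
The state is a dict: "time_s": time; "q": joint angles; "qd": joint speeds; "joint_efforts": joint torques, N m; "tcp_pos": TCP position; "ee_rot": TCP orientation; "contact_force": force on the tool from outside, world axes, zero at the start; "moment": the same for the moment, N m; "opening": finger opening in mm; "finger_force": force on a finger pad.
Only numpy, scipy, OpenCV 4.12 (cv2) and the standard library are available. Lean on these libraries where they do the work, as an engineer would, in place of code of your own. Each camera call takes 0.05 s, during which the arm holds its last target. There are 200 camera calls.

## Working session

There is one attempt and no reset: what is moved stays moved. The work goes in short steps, Python scripts to look and compute and a tool call to move; the robot and the scene stay as the last step left them, time stands still between calls to the robot, and variables do not carry over. Pictures are saved under pics/ and viewed, at most 10 in all, crops included, and the job is handed in when it is done.

```bash
ls; mkdir -p pics; python3 - <<'E'
from station import r, optics, job
import cv2
for n in("side","top"):
    cv2.imwrite(f"pics/{n}0.png",cv2.resize(optics.get_image(n),(800,500),interpolation=cv2.INTER_CUBIC)[:,:,::-1])
    c=optics.calibration(n);print(n,c)
print(r.nose_length,r.observe())
E
```

```text
pics
station.py
side {'fx': 396.0062493169647, 'fy': 396.0062493169647, 'cx': 324.1888493609731, 'cy': 202.58409663028874, 'k1': -0.07599375913891149, 'R': array([[ 0.85445697, -0.51917881,  0.01888516],
       [-0.25780295, -0.45528731, -0.85220367],
       [ 0.45104427,  0.72330272, -0.52286925]]), 't': array([-482.77242507,  233.23291384,  464.78139868])}
top {'fx': 389.9492598021187, 'fy': 389.9492598021187, 'cx': 321.2676072767026, 'cy': 198.68718601643113, 'k1': -0.03960237228016807, 'R': array([[ 0.02008193, -0.99938897,  0.0286078 ],
       [-0.99741392, -0.02200082, -0.06842107],
       [ 0.06900866, -0.02715979, -0.99724628]]), 't': array([ -3.27556132, 576.73427532, 771.14931415])}
72.6 {'time_s': 0.1, 'q': array([-1.31439468e+00,  3.53575757e-01,  1.63404381e+00,  3.78873675e-06,
        1.15516452e+00, -2.39656295e-03]), 'qd': array([ 1.98598397e-03, -2.54902050e-03, -1.36055129e-03,  1.13249194e-03,
       -1.51467536e-04,  2.77360072e-05]), 'joint_efforts': array([ 6.71801899e-04, -6.06358194e+01, -3.42820394e+01,  2.36421988e-05,
        3.97198397e-03, -2.70555525e-06]), 'tcp_pos': array([ 159.87141935, -603.87696406,  303.245471  ]), 'ee_rot': array([-3.11415563e+00, -4.05230811e-01,  2.31559674e-04]), 'contact_force': array([1.00679303, 0.03389067, 0.23904896]), 'moment': array([0.0768482 , 0.00051556, 0.01073814]), 'finger_force': 0.0, 'opening': 85.42609447636879}
```

View pics/side0.png

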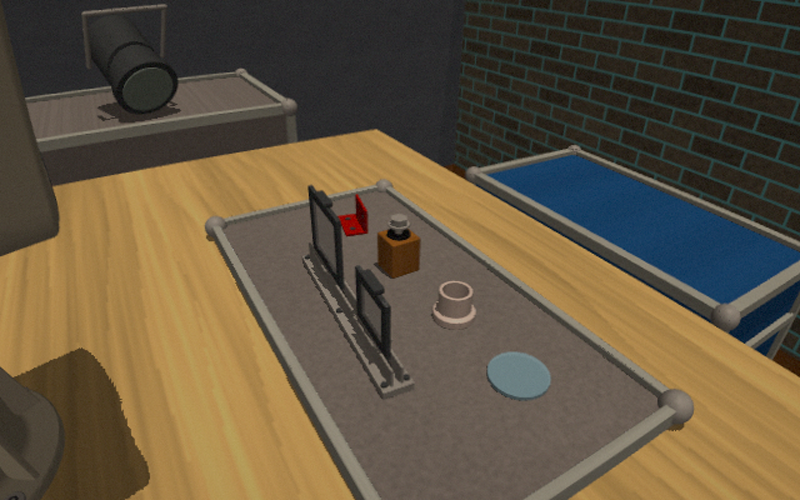

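View pics/top0.png

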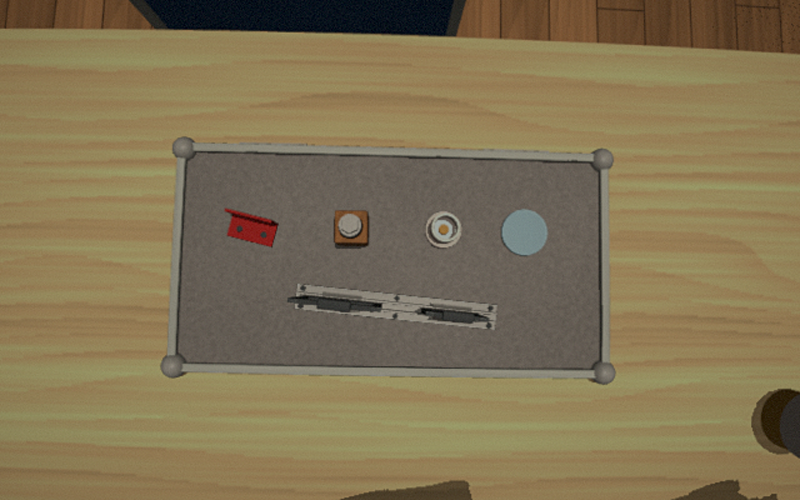

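Top view, in 800-wide pixels: the large frame's tab is near (345,303), the small frame's near (453,315) and the bolt head at (350,225). The bracket, lamp holder and filter are at (252,230), (443,230) and (524,232). In the side view the tabs are near (322,200) and (370,282) and the bolt is at (399,222). Next, enlarged crops.

```bash
python3 - <<'E'
from station import r, optics, job
import cv2,numpy as np
T=[("top",276,242),("top",362,252),("top",280,181),("side",258,160),("side",297,225),("side",319,182)]
im={n:optics.get_image(n) for n in("top","side")}
ts=[]
for n,u,v in T:
    c=im[n][v-25:v+25,u-22:u+22]
    c=np.clip(c.astype(float)*1.8,0,255).astype(np.uint8)
    c=cv2.resize(c,(264,300),interpolation=cv2.INTER_NEAREST)
    for k in range(0,44,10): cv2.putText(c,str(u-22+k),(k*6,10),0,.33,(255,255,0),1); cv2.line(c,(k*6,12),(k*6,18),(255,255,0),1)
    for k in range(0,50,10): cv2.putText(c,str(v-25+k),(0,k*6+4 if k else 24),0,.33,(0,255,0),1); cv2.line(c,(22,k*6),(28,k*6),(0,255,0),1)
    ts.append(c)
m=np.vstack([np.hstack(ts[:3]),np.hstack(ts[3:])])
cv2.imwrite("pics/m.png",m[:,:,::-1])
E
```

```text
(no output)
```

View pics/m.png

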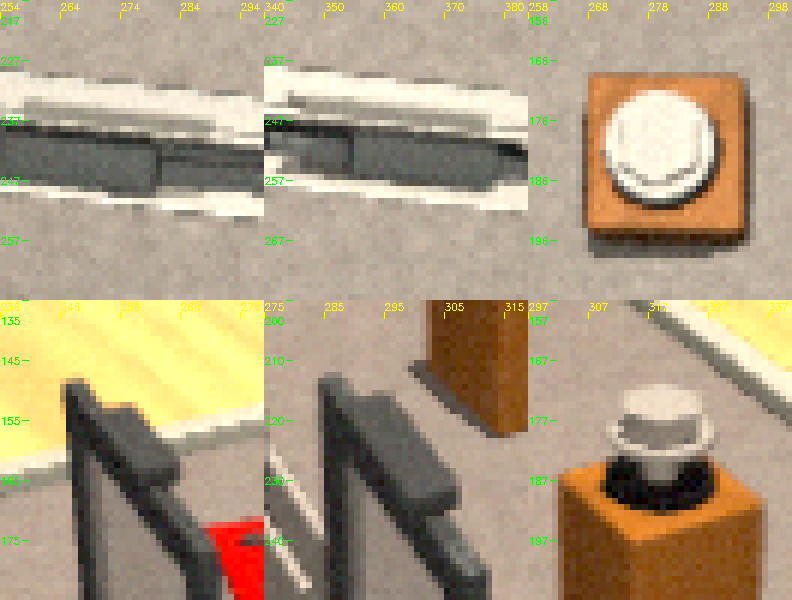

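The crops show, in original pixels:

| Point | Top view | Side view |
|---|---|---|
| Large tab centre | (266,243) | (259.5,158) |
| Small tab centre | (366,253) | (299,224) |
| Bolt head centre | (280,180) | (319.5,173.5) |

Next I triangulate these and overlay the model boxes.

```bash
cat > h.py <<'E'
from station import r, optics, job
import cv2,numpy as np
from scipy.optimize import least_squares
C={n:optics.calibration(n) for n in("top","side")}
def proj(n,X):
    c=C[n];K=np.array([[c["fx"],0,c["cx"]],[0,c["fy"],c["cy"]],[0,0,1]])
    return cv2.projectPoints(np.atleast_2d(np.array(X,float)),cv2.Rodrigues(c["R"])[0],c["t"],K,np.array([c["k1"],0,0,0]))[0][:,0]
def tri(a,b,x0=(600,0,150)):
    s=least_squares(lambda X:np.r_[proj("top",X)[0]-a,proj("side",X)[0]-b],x0);return s.x,np.abs(s.fun).max()
def onz(n,uv,z):
    return least_squares(lambda p:proj(n,[p[0],p[1],z])[0]-uv,(600,0)).x
def box(x,y,z,yaw,lx,ly,h):
    R=np.array([[np.cos(yaw),-np.sin(yaw)],[np.sin(yaw),np.cos(yaw)]])
    p=[[-lx/2,-ly/2],[lx/2,-ly/2],[lx/2,ly/2],[-lx/2,ly/2]]
    q=(R@np.array(p).T).T+[x,y]
    return np.r_[np.c_[q,[z]*4],np.c_[q,[z-h]*4]]
E
python3 - <<'E'
from h import *
P=[tri((266,243),(259.5,158)),tri((366.3,253),(299,224)),tri((280,180.3),(319.5,173.5))]
for p in P:print(p[0].round(1),round(p[1],2))
# clip bar top corners on z~56 (800 px coords)
q=[onz("top",np.array(u)/1.25,50) for u in((299,284),(496,304),(494,329),(295,309))]
print(np.array(q).round(1))
d=(q[0]+q[3]-q[1]-q[2])/2;yaw=np.arctan2(-d[0],d[1]);print("bar",np.mean(q,0),yaw,np.linalg.norm(d))
d=P[0][0]-P[1][0];print("tabs yaw",np.arctan2(-d[0],d[1]),np.linalg.norm(d[:2]))
ims={n:optics.get_image(n) for n in C};S=8;ts=[]
for n,(u0,v0,w,h) in {"top":(240,165,0,0),"side":(240,140,0,0)}.items(): pass
for i,(p,_) in enumerate(P):
    for n in C:
        u,v=proj(n,p)[0].astype(int);c=ims[n][v-18:v+18,u-16:u+17]
        c=cv2.resize(np.clip(c*1.8,0,255).astype(np.uint8),None,fx=S,fy=S,interpolation=0)
        f=lambda X:np.int32((proj(n,X)-[u-16,v-18]+.5)*S)
        if i<2:
            b=f(box(*p,yaw,14,44,12));cv2.polylines(c,[b[:4]],1,(255,0,0),1);cv2.polylines(c,[b[4:]],1,(0,160,255),1)
        else:
            a=np.linspace(0,6.28,30)
            for rr,dz in((13.5,0),(16.5,10)):cv2.polylines(c,[f(np.c_[p[0]+rr*np.cos(a),p[1]+rr*np.sin(a),0*a+p[2]-dz])],1,(255,0,0),1)
        ts.append(c)
cv2.imwrite("pics/o.png",np.vstack([np.hstack(ts[::2]),np.hstack(ts[1::2])])[:,:,::-1])
E
```

```text
[492.5 102.1 159.9] 0.58
[477.4 -68.8 130.3] 0.66
[603.   85.7 109.3] 0.64
[[ 515.8  167.3]
 [ 490.8 -139.4]
 [ 452.1 -136.6]
 [ 477.3  172.2]]
bar [484.00763307  15.86598188] -0.08141857617211398 308.7128961740483
tabs yaw -0.08794249823786077 171.55494195309515
```

View pics/o.png

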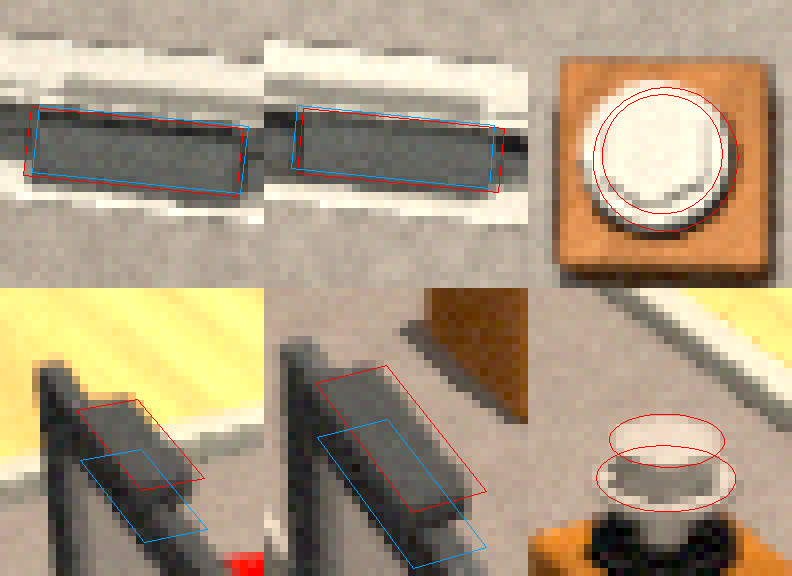

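The overlays fit within about 2 mm. The tab spacing comes out at 171 mm (170 expected) and the heights at 160, 130 and 109 mm (9 to 11 mm above home), so the points look plausible. First I close the fingers and line up with the frames.

The manual's scale: shifts go in shares of 50 mm and turns go in shares of 4 rad. Converting my numbers, 0.115 rad is 0.0288.

Request:
{"name": "steer_hand", "arguments": {
  "increments": [
    {"spin": 0.0288},
    {"spin": 0.0288},
    {"spin": 0.0283},
    {}
  ],
  "finger_gap": 0
}}

```text
time_s: 0.7
tcp_pos: [159.9, -604.1, 303.8]
ee_rot: [-3.139, 0.135, 0.0]
contact_force: [0.1, 0.5, 0.1]
opening: 28.3
finger_force: 0.0
```

```bash
cat > go.py <<'E'
import sys
from station import r, optics, job
import numpy as np
from scipy.spatial.transform import Rotation as R
o=r.observe();M=R.from_rotvec(o["ee_rot"]).as_matrix();p=np.array([float(a) for a in sys.argv[1:4]])
print("t",o["time_s"],"tip",(o["tcp_pos"]+M[:,2]*r.nose_length).round(1),"x",M[:,0].round(3),"F",o["contact_force"].round(1),"move",(M.T@(p-M[:,2]*r.nose_length-o["tcp_pos"])).round(1),"q",o["q"].round(2))
E
python3 go.py 492.5 102 195
```

```text
t 0.7 tip [ 159.9 -604.1  231.2] x [ 0.996 -0.086 -0.   ] F [0.1 0.5 0.1] move [ 270.8 -732.    36.3] q [-1.31  0.35  1.63  0.    1.16  0.34]
```

Scaled: -40 mm is -0.8, 15 mm is 0.3.

Request:
{"name": "steer_hand", "arguments": {
  "increments": [
    {"d": [0.3, -0.8, 0]},
    {"d": [0.3, -0.8, 0]},
    {"d": [0.3, -0.8, 0]},
    {"d": [0.3, -0.8, 0]},
    {"d": [0.3, -0.8, 0]},
    {"d": [0.3, -0.8, 0]},
    {"d": [0.3, -0.8, 0]},
    {"d": [0.3, -0.8, 0]},
    {"d": [0.3, -0.8, 0]},
    {"d": [0.3, -0.8, 0]},
    {"d": [0.3, -0.8, 0]},
    {"d": [0.3, -0.8, 0]},
    {"d": [0.3, -0.8, 0]},
    {"d": [0.3, -0.8, 0]},
    {"d": [0.3, -0.8, 0]},
    {"d": [0.3, -0.8, 0]},
    {"d": [0.3, -0.8, 0]},
    {"d": [0.3, -0.8, 0]},
    {},
    {}
  ]
}}

```text
time_s: 2.7
tcp_pos: [489.5, 91.3, 303.6]
ee_rot: [3.139, -0.125, -0.001]
contact_force: [-0.4, -0.2, 0.5]
opening: 0.2
finger_force: 0.0
```

```bash
python3 go.py 492.5 102 190
```

```text
t 2.7 tip [489.4  91.2 231. ] x [ 0.997 -0.079 -0.001] F [-0.4 -0.2  0.5] move [  2.2 -11.   41. ] q [ 0.18  0.15  1.9  -0.    1.09  1.83]
```

Scaled: 20 mm is 0.4, 17 mm is 0.34.

Request:
{"name": "steer_hand", "arguments": {
  "increments": [
    {"d": [0.04, -0.22, 0.3]},
    {"d": [0, 0, 0.4]},
    {"d": [0, 0, 0.34]},
    {},
    {}
  ]
}}

```text
time_s: 3.2
tcp_pos: [492.2, 100.5, 252.2]
ee_rot: [3.139, -0.132, -0.001]
contact_force: [0.2, 0.1, 0.5]
opening: -0.4
finger_force: 0.0
```

```bash
python3 go.py 492.5 102 160; python3 - <<'E'
from h import *
ts=[]
for n in C:
    u,v=proj(n,[492.5,102,165])[0].astype(int);c=optics.get_image(n)[v-35:v+35,u-28:u+28]
    ts.append(cv2.resize(np.clip(c*1.8,0,255).astype(np.uint8),(400,500),interpolation=0))
cv2.imwrite("pics/a.png",np.hstack(ts)[:,:,::-1])
E
```

```text
t 3.2 tip [492.2 100.4 179.6] x [ 0.996 -0.084 -0.001] F [0.2 0.1 0.5] move [ 0.2 -1.6 19.6] q [ 0.2   0.22  1.94 -0.    0.98  1.85]
```

View pics/a.png

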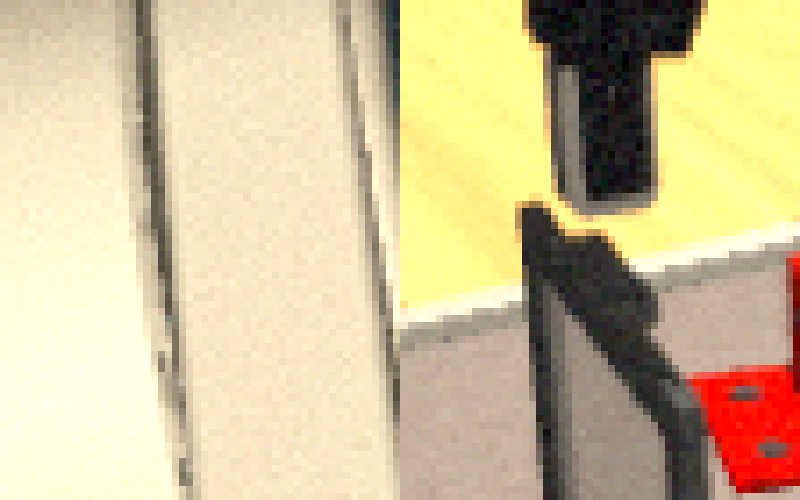

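The side view shows the closed fingertips, bottom at about (610,200), centred over the large tab at about (605,265) with some 18 mm of clearance. I descend gently.

Scaled: 5 mm is 0.1, 3 mm is 0.06.

Request:
{"name": "steer_hand", "arguments": {
  "increments": [
    {"d": [0, -0.02, 0.1]},
    {"d": [0, 0, 0.1]},
    {"d": [0, 0, 0.06]},
    {"d": [0, 0, 0.04]},
    {"d": [0, 0, 0.02]},
    {"d": [0, 0, 0.02]},
    {"d": [0, 0, 0.02]},
    {"d": [0, 0, 0.02]},
    {}
  ]
}}

```text
time_s: 4.2
tcp_pos: [492.6, 102.3, 232.9]
ee_rot: [3.139, -0.132, 0.0]
contact_force: [0.2, 0.1, 3.1]
opening: -0.1
finger_force: 1.4
```

```bash
python3 go.py 492.5 102 151
```

```text
t 4.2 tip [492.6 102.3 160.3] x [ 0.996 -0.084  0.   ] F [0.2 0.1 3.1] move [-0.   0.3  9.3] q [ 0.2   0.25  1.96 -0.    0.93  1.86]
```

Request:
{"name": "steer_hand", "arguments": {
  "increments": [
    {"d": [0, 0, 0.02]},
    {"d": [0, 0, 0.02]},
    {"d": [0, 0, 0.02]},
    {}
  ]
}}

```text
time_s: 4.6
tcp_pos: [492.5, 102.3, 229.7]
ee_rot: [3.139, -0.132, -0.0]
contact_force: [-0.5, 0.9, 2.5]
opening: -0.2
finger_force: 1.4
```

```bash
python3 go.py 492.5 102 151
```

```text
t 4.6 tip [492.5 102.3 157.1] x [ 0.996 -0.084 -0.   ] F [-0.5  0.9  2.5] move [0.  0.3 6.1] q [ 0.2   0.25  1.96 -0.    0.93  1.86]
```

Contact is sliding at the 3 N drag. I continue down to near home.

Scaled: 1 mm is 0.02.

Request:
{"name": "steer_hand", "arguments": {
  "increments": [
    {"d": [0, 0, 0.02]},
    {"d": [0, 0, 0.02]},
    {"d": [0, 0, 0.02]},
    {"d": [0, 0, 0.02]},
    {}
  ]
}}

```text
time_s: 5.1
tcp_pos: [492.5, 102.3, 225.7]
ee_rot: [3.139, -0.132, -0.0]
contact_force: [-0.8, 0.2, 2.5]
opening: 0.0
finger_force: 1.4
```

Request:
{"name": "steer_hand", "arguments": {
  "increments": [
    {"d": [0, 0, 0.02]},
    {"d": [0, 0, 0.02]},
    {}
  ]
}}

```text
time_s: 5.4
tcp_pos: [492.5, 102.3, 223.8]
ee_rot: [3.139, -0.132, -0.0]
contact_force: [-0.6, -0.9, 2.3]
opening: 0.3
finger_force: 1.4
```

```bash
python3 go.py 492.5 102 151
```

```text
t 5.4 tip [492.5 102.3 151.2] x [ 0.996 -0.084 -0.   ] F [-0.6 -0.9  2.3] move [0.  0.3 0.2] q [ 0.2   0.26  1.97 -0.    0.91  1.86]
```

Scaled: 1 mm is 0.02.

Request:
{"name": "steer_hand", "arguments": {
  "increments": [
    {"d": [0, 0, 0.02]},
    {}
  ]
}}

```text
time_s: 5.6
tcp_pos: [492.5, 102.3, 222.8]
ee_rot: [3.139, -0.132, -0.0]
contact_force: [0.4, 0.3, 2.6]
opening: -0.1
finger_force: 1.4
```

Request:
{"name": "steer_hand", "arguments": {
  "increments": [
    {"d": [0, 0, 0.02]},
    {}
  ]
}}

```text
time_s: 5.8
tcp_pos: [492.7, 102.4, 222.0]
ee_rot: [-3.139, 0.132, -0.0]
contact_force: [-1.5, -0.6, 4.8]
opening: -0.0
finger_force: 2.5
```

Request:
{"name": "steer_hand", "arguments": {
  "increments": [
    {"d": [0, 0, 0.02]},
    {}
  ]
}}

```text
time_s: 6.0
tcp_pos: [492.8, 102.4, 221.2]
ee_rot: [-3.139, 0.132, -0.001]
contact_force: [-1.3, -0.2, 7.5]
opening: 0.4
finger_force: 3.6
```

The force is now rising at the cushion rate, so the large frame is home. One more mm to confirm, then retreat and move to the small frame.

Scaled: 1 mm is 0.02.

Request:
{"name": "steer_hand", "arguments": {
  "increments": [
    {"d": [0, 0, 0.02]},
    {},
    {}
  ]
}}

```text
time_s: 6.3
tcp_pos: [492.9, 102.4, 220.5]
ee_rot: [-3.139, 0.132, -0.002]
contact_force: [-1.5, -0.9, 8.6]
opening: -0.1
finger_force: 4.6
```

Request:
{"name": "steer_hand", "arguments": {
  "increments": [
    {"d": [0, 0, -0.1]},
    {"d": [0, 0, -0.3]},
    {"d": [0, 0, -0.4]},
    {"d": [0, 0, -0.2]},
    {},
    {}
  ]
}}

```text
time_s: 6.9
tcp_pos: [492.3, 102.3, 269.4]
ee_rot: [3.139, -0.132, -0.0]
contact_force: [0.1, -0.6, -0.1]
opening: 0.0
finger_force: 0.0
```

```bash
python3 go.py 477.4 -68.8 150
```

```text
t 6.9 tip [492.3 102.3 196.8] x [ 0.996 -0.084 -0.   ] F [ 0.1 -0.6 -0.1] move [ -0.4 171.7  46.8] q [ 0.2   0.2   1.93 -0.    1.01  1.86]
```

Scaled: 35 mm is 0.7, 30 mm is 0.6.

Request:
{"name": "steer_hand", "arguments": {
  "increments": [
    {"d": [0, 0.6, 0]},
    {"d": [0, 0.7, 0]},
    {"d": [0, 0.7, 0]},
    {"d": [0, 0.7, 0]},
    {"d": [0, 0.5, 0]},
    {"d": [0, 0.22, 0]},
    {"d": [0, 0, 0.2]},
    {"d": [0, 0, 0.3]},
    {"d": [0, 0, 0.4]},
    {},
    {}
  ]
}}

```text
time_s: 8.0
tcp_pos: [477.9, -67.1, 224.3]
ee_rot: [-3.138, 0.131, 0.003]
contact_force: [0.3, -0.2, -0.1]
opening: -0.2
finger_force: 0.0
```

```bash
python3 go.py 477.4 -68.8 121; python3 - <<'E'
from h import *
u,v=proj("side",[477.4,-68.8,135])[0].astype(int);c=optics.get_image("side")[v-35:v+35,u-35:u+35]
cv2.imwrite("pics/b.png",cv2.resize(np.clip(c*1.8,0,255).astype(np.uint8),(560,560),interpolation=0)[:,:,::-1])
E
```

```text
t 8.0 tip [477.8 -67.1 151.7] x [ 0.997 -0.083 -0.002] F [ 0.3 -0.2 -0.1] move [-0.2  1.7 30.7] q [-0.14  0.23  2.01  0.    0.9   1.51]
```

View pics/b.png

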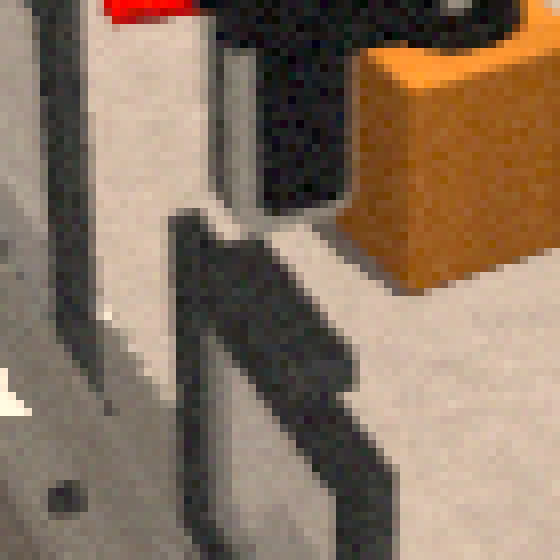

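The fingertips, bottom at about (290,215), are above the small tab, whose top centre is about (280,300). Lined up, so down.

Scaled: 5 mm is 0.1, 2 mm is 0.04.

Request:
{"name": "steer_hand", "arguments": {
  "increments": [
    {"d": [0, 0.02, 0.1]},
    {"d": [0, 0, 0.1]},
    {"d": [0, 0, 0.1]},
    {"d": [0, 0, 0.04]},
    {"d": [0, 0, 0.02]},
    {"d": [0, 0, 0.02]},
    {"d": [0, 0, 0.02]},
    {"d": [0, 0, 0.02]},
    {"d": [0, 0, 0.02]},
    {}
  ]
}}

```text
time_s: 9.05
tcp_pos: [478.1, -69.1, 202.9]
ee_rot: [3.139, -0.132, 0.0]
contact_force: [-0.2, 0.5, 3.0]
opening: -0.1
finger_force: 1.4
```

Request:
{"name": "steer_hand", "arguments": {
  "increments": [
    {"d": [0, 0, 0.02]},
    {"d": [0, 0, 0.02]},
    {"d": [0, 0, 0.02]},
    {"d": [0, 0, 0.02]},
    {}
  ]
}}

```text
time_s: 9.55
tcp_pos: [478.1, -69.1, 198.7]
ee_rot: [-3.139, 0.132, 0.0]
contact_force: [-0.2, -0.1, 3.3]
opening: 0.3
finger_force: 1.4
```

```bash
python3 go.py 477.4 -68.8 121
```

```text
t 9.55 tip [478.1 -69.1 126.1] x [ 0.996 -0.084 -0.   ] F [-0.2 -0.1  3.3] move [-0.7 -0.2  5.1] q [-0.15  0.27  2.03 -0.    0.84  1.51]
```

Scaled: 1 mm is 0.02.

Request:
{"name": "steer_hand", "arguments": {
  "increments": [
    {"d": [0, 0, 0.02]},
    {"d": [0, 0, 0.02]},
    {"d": [0, 0, 0.02]},
    {"d": [0, 0, 0.02]},
    {"d": [0, 0, 0.02]},
    {}
  ]
}}

```text
time_s: 10.15
tcp_pos: [478.0, -69.0, 193.7]
ee_rot: [-3.139, 0.132, 0.0]
contact_force: [0.5, 0.4, 2.9]
opening: -0.3
finger_force: 1.4
```

Request:
{"name": "steer_hand", "arguments": {
  "increments": [
    {"d": [0, 0, 0.02]},
    {}
  ]
}}

```text
time_s: 10.35
tcp_pos: [478.0, -69.0, 192.8]
ee_rot: [-3.139, 0.132, 0.0]
contact_force: [-0.8, 0.3, 3.5]
opening: 0.1
finger_force: 1.4
```

Request:
{"name": "steer_hand", "arguments": {
  "increments": [
    {"d": [0, 0, 0.02]},
    {}
  ]
}}

```text
time_s: 10.55
tcp_pos: [478.1, -69.1, 191.9]
ee_rot: [-3.139, 0.132, -0.0]
contact_force: [-1.0, 0.1, 4.4]
opening: 0.2
finger_force: 2.5
```

Request:
{"name": "steer_hand", "arguments": {
  "increments": [
    {"d": [0, 0, 0.02]},
    {}
  ]
}}

```text
time_s: 10.75
tcp_pos: [478.3, -69.1, 191.1]
ee_rot: [3.139, -0.132, 0.001]
contact_force: [-1.3, 0.3, 7.4]
opening: 0.2
finger_force: 3.7
```

Scaled: 1 mm is 0.02.

Request:
{"name": "steer_hand", "arguments": {
  "increments": [
    {"d": [0, 0, 0.02]},
    {},
    {}
  ]
}}

```text
time_s: 11.05
tcp_pos: [478.4, -69.1, 190.4]
ee_rot: [3.139, -0.132, 0.001]
contact_force: [-1.8, 0.2, 9.0]
opening: 0.1
finger_force: 4.7
```

Request:
{"name": "steer_hand", "arguments": {
  "increments": [
    {"d": [0, 0, -0.1]},
    {"d": [0, 0, -0.3]},
    {"d": [0, 0, -0.4]},
    {"d": [0, 0, -0.3]},
    {"d": [0, 0, -0.1]},
    {}
  ]
}}

```text
time_s: 11.65
tcp_pos: [478.3, -69.1, 250.2]
ee_rot: [3.139, -0.132, 0.002]
contact_force: [-0.2, -0.0, -1.0]
opening: -0.5
finger_force: 0.0
```

```bash
python3 go.py 603 86 130
```

```text
t 11.65 tip [478.3 -69.1 177.6] x [ 0.996 -0.084  0.001] F [-0.2 -0.  -1. ] move [ 111.1 -165.    47.7] q [-0.15  0.2   1.98  0.    0.96  1.51]
```

Scaled: -35 mm is -0.7, -30 mm is -0.6.

Request:
{"name": "steer_hand", "arguments": {
  "increments": [
    {"d": [0.4, -0.4, 0]},
    {"d": [0.5, -0.7, 0]},
    {"d": [0.5, -0.7, 0]},
    {"d": [0.5, -0.7, 0]},
    {"d": [0.32, -0.6, 0]},
    {"d": [0, -0.2, 0]},
    {"d": [0, 0, 0.2]},
    {"d": [0, 0, 0.4]},
    {"d": [0, 0, 0.3]},
    {},
    {}
  ]
}}

```text
time_s: 12.75
tcp_pos: [602.0, 85.2, 204.4]
ee_rot: [3.138, -0.134, -0.002]
contact_force: [0.0, -0.1, 0.1]
opening: 0.1
finger_force: 0.0
```

```bash
python3 go.py 603 86 98; python3 - <<'E'
from h import *
u,v=proj("side",[603,86,115])[0].astype(int);c=optics.get_image("side")[v-35:v+35,u-35:u+35]
cv2.imwrite("pics/c.png",cv2.resize(np.clip(c*1.8,0,255).astype(np.uint8),(560,560),interpolation=0)[:,:,::-1])
E
```

```text
t 12.75 tip [601.9  85.2 131.8] x [ 0.996 -0.085 -0.001] F [ 0.  -0.1  0.1] move [ 1.1 -0.9 33.8] q [ 0.14  0.44  1.75 -0.    0.95  1.79]
```

View pics/c.png

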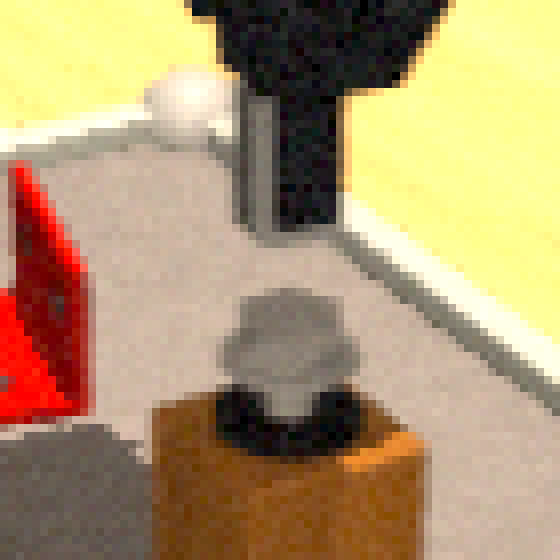

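The fingertips, bottom at about (285,235), sit centred above the bolt head at about (290,305). Pressing.

Scaled: 5 mm is 0.1, 3 mm is 0.06.

Request:
{"name": "steer_hand", "arguments": {
  "increments": [
    {"d": [0, -0.02, 0.1]},
    {"d": [0, 0, 0.1]},
    {"d": [0, 0, 0.06]},
    {"d": [0, 0, 0.04]},
    {"d": [0, 0, 0.02]},
    {"d": [0, 0, 0.02]},
    {"d": [0, 0, 0.02]},
    {"d": [0, 0, 0.02]},
    {"d": [0, 0, 0.02]},
    {"d": [0, 0, 0.02]},
    {}
  ]
}}

```text
time_s: 13.9
tcp_pos: [602.6, 87.0, 183.8]
ee_rot: [3.139, -0.132, -0.0]
contact_force: [-0.5, 1.1, 0.0]
opening: 0.3
finger_force: 0.0
```

Request:
{"name": "steer_hand", "arguments": {
  "increments": [
    {"d": [0, 0, 0.02]},
    {"d": [0, 0, 0.02]},
    {"d": [0, 0, 0.02]},
    {"d": [0, 0, 0.02]},
    {}
  ]
}}

```text
time_s: 14.4
tcp_pos: [602.7, 87.0, 179.9]
ee_rot: [-3.139, 0.132, -0.0]
contact_force: [0.2, 0.7, 2.7]
opening: -0.2
finger_force: 1.4
```

```bash
python3 go.py 603 86 98
```

```text
t 14.4 tip [602.7  87.  107.3] x [ 0.996 -0.084  0.   ] F [0.2 0.7 2.7] move [0.3 1.  9.3] q [0.14 0.47 1.77 0.   0.91 1.8 ]
```

Scaled: 1 mm is 0.02.

Request:
{"name": "steer_hand", "arguments": {
  "increments": [
    {"d": [0, 0, 0.02]},
    {"d": [0, 0, 0.02]},
    {"d": [0, 0, 0.02]},
    {"d": [0, 0, 0.02]},
    {"d": [0, 0, 0.02]},
    {"d": [0, 0, 0.02]},
    {"d": [0, 0, 0.02]},
    {"d": [0, 0, 0.02]},
    {}
  ]
}}

```text
time_s: 15.3
tcp_pos: [602.7, 87.0, 171.7]
ee_rot: [-3.139, 0.132, -0.0]
contact_force: [-0.0, 0.5, 3.2]
opening: 0.4
finger_force: 1.4
```

Request:
{"name": "steer_hand", "arguments": {
  "increments": [
    {"d": [0, 0, 0.02]},
    {}
  ]
}}

```text
time_s: 15.5
tcp_pos: [602.7, 87.0, 170.8]
ee_rot: [-3.139, 0.132, -0.0]
contact_force: [-0.1, 0.3, 2.6]
opening: 0.1
finger_force: 1.4
```

Request:
{"name": "steer_hand", "arguments": {
  "increments": [
    {"d": [0, 0, 0.02]},
    {}
  ]
}}

```text
time_s: 15.7
tcp_pos: [602.7, 87.0, 169.8]
ee_rot: [-3.139, 0.132, -0.0]
contact_force: [0.0, 0.1, 3.0]
opening: 0.1
finger_force: 1.4
```

Request:
{"name": "steer_hand", "arguments": {
  "increments": [
    {"d": [0, 0, 0.02]},
    {}
  ]
}}

```text
time_s: 15.9
tcp_pos: [602.7, 87.0, 169.0]
ee_rot: [-3.139, 0.132, -0.0]
contact_force: [-0.6, -0.5, 4.8]
opening: 0.2
finger_force: 2.5
```

Request:
{"name": "steer_hand", "arguments": {
  "increments": [
    {"d": [0, 0, 0.02]},
    {}
  ]
}}

```text
time_s: 16.1
tcp_pos: [602.7, 87.0, 168.2]
ee_rot: [-3.139, 0.132, -0.0]
contact_force: [-1.3, -0.6, 7.5]
opening: 0.0
finger_force: 3.6
```

Same signature at the expected height, so the bolt is home. One more mm, then retreat and check with a picture.

Scaled: 1 mm is 0.02.

Request:
{"name": "steer_hand", "arguments": {
  "increments": [
    {"d": [0, 0, 0.02]},
    {},
    {}
  ]
}}

```text
time_s: 16.4
tcp_pos: [602.7, 87.0, 167.5]
ee_rot: [-3.139, 0.132, -0.0]
contact_force: [-1.9, -0.1, 9.4]
opening: -0.1
finger_force: 4.7
```

Request:
{"name": "steer_hand", "arguments": {
  "increments": [
    {"d": [0, 0, -0.1]},
    {"d": [0, 0, -0.3]},
    {"d": [0, 0, -0.4]},
    {"d": [0, 0, -0.6]},
    {"d": [0, 0, -0.6]},
    {},
    {},
    {}
  ]
}}

```text
time_s: 17.2
tcp_pos: [601.9, 86.9, 266.1]
ee_rot: [3.139, -0.132, -0.003]
contact_force: [-0.5, -0.2, 0.3]
opening: 0.6
finger_force: 0.0
```

```bash
python3 - <<'E'
from h import *
cv2.imwrite("pics/e.png",np.clip(optics.get_image("side")[100:340,160:460]*1.6,0,255).astype(np.uint8).repeat(2,0).repeat(2,1)[:,:,::-1])
E
```

```text
(no output)
```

View pics/e.png

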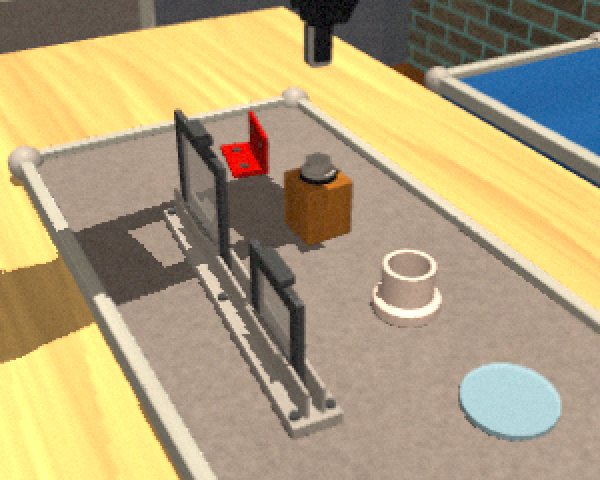

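The bolt's washer now sits on the ring at (318,175), and both frames are seated in the clip bar. The bracket, lamp holder and filter have not moved, and the robot is clear.

```bash
python3 -c "
from station import r, optics, job
print(job.job_done())"
```

```text
the job is handed in; nothing more can be done
None
```

I pressed the large frame, the small frame and the bolt home in that order, with at most about 10 N, left the loose things unmoved, and handed the job in at about 17 s (no verdict was returned).

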